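# Open the touch-latch cupboard on the sales counter

### The arm

A 6-joint arm with a two-finger parallel gripper is mounted at the origin on a cart in front of the work surface, level with it; the furniture and walls round the work are solid. World frame = base frame: x ahead of the robot, y to its left, z up, the work surface at z = 0. Lengths are in m, angles in degrees, forces in N, time in s.
With the tool pointing down it reaches from about 0.325 to 0.9 m from the base axis. Payload 3.5 kg.
Tool frame: the origin (TCP) lies midway between the tips of the shut fingers; the grasp point (between the pads) lies 19 mm behind it; z points along the fingers, y is the direction in which the jaws open and shut (so a half turn about z gives the same grasp; the last joint's range is limited). The gripper opens to 85 mm and grips with 20 to 120 N. Pads are 22 mm wide; open, the fingers measure 114 mm over their backs; the gripper's body (76 mm by 85 mm) begins 54 mm behind the grasp point. The pads swing forward as they close: fully open they stand 13 mm farther back than shut.
Start: joints at [61.742, 15.837, -1.513, 72.651, 0, 84.076], TCP at [0.238, 0.578, 0.192] pointing down, gripper open.
Joint ranges: [-178.77, 178.77], [-48.84, 107.48], [-61.69, 71.31], [-111.58, 123.2], [-90, 87.43], [-180, 180]. Speed limits (degrees/s): [147.25, 147.25, 180, 180, 180, 180].

### API

Orientations are given as a 3x3 rotation matrix whose columns are the frame's x, y, z axes.
In Python, from station import r gives the robot as it stands. The module is installed in compiled form; this text tells all that it offers.
- The arm moves only by the tool drive_tool, never from a script. Its argument "deltas" is one flat list of numbers, 7 for each row, row after row: the shift along the world's x, y, z in m, then the turn, a rotation vector about the world's x, y, z in rad, then the gripper command: -1 is fully open, 1 is shut, values between are in proportion. A call has 1 to 5 rows; each row is the pose to reach, as a shift and turn from the pose commanded when the call began; what a row does not reach only later rows make up. A row lasts 1/12 s, in which the tool goes at most 41.7 mm and 7.16 degrees, less where a joint would pass 70% of its speed; a pose out of reach is approached as far as the arm can. A call with a gripper value outside its range is refused whole. The fingers move at their own pace and stop on an object; "grip_force" is the grip in N (left out, the last holds). Time passes only in rows, so rows that repeat a pose let the fingers close. It gives the time, the measured TCP pose, the force and the opening at its end, in the units of the state.
- r.sense(): the state, without advancing time (a new reading comes with each control period).
- r.capture(name): name is "scene" or "top" or "wrist"; returns a dict with "img" (480x640x3 uint8, red, green, blue), "fx", "fy", "cx", "cy" (pixels), "rvec" (rotation vector, rad) and "tvec" (3), from world to camera coordinates, as OpenCV has them. Camera axes: x right, y down, z forward; pixel columns grow to the right and rows downward; lengths in m; the calibration is good to about 2 mm. A picture is of the moment at which its call begins. There is no depth.
- r.finish_job(): hands the job in, once; it reports no verdict.
Trained networks look in a picture, given as the dict that the camera call returned (one of the last four; its "shot" number tells which), for a name from the list of things; names that differ only in an ending like _2 or _b are one class to them, and where a whole thing is asked for, a point or a joint stands for the part that bears it (a point fixed in the world has none). Each returns a list of dicts, best first, with "score" (0 to 1); they miss things now and then, are a little off and sometimes report something else, mostly with a low value. They report only what shows in the picture. A call takes as long as a camera call. They do not tell look-alikes from the thing itself.
- r.search_frame(picture, thing): "xy" ([column, row] in pixels, amid what is visible of it).
- r.outline_of(picture, thing): "mask" (480x640 bool, what is visible of it) and "xy" ([column, row] in pixels, amid what is visible of it).
The state is a dict: "t": time; "joint_pos": joint angles; "joint_vel": joint speeds; "joint_efforts": joint torques, N m; "eef_pos": TCP position; "tool_rot": TCP orientation; "contact_force": force on the tool from outside, world axes, zero at the start; "ft_torque": the same for the moment, N m; "grip_width": opening from 0.0 (shut) to 1.0 (fully open).
Only numpy, scipy, OpenCV 4.12 (cv2) and the standard library are available. Lean on these libraries where they do the work, as an engineer would, in place of code of your own. Each camera call takes 0.05 s, during which the arm holds its last target.

### The job

The small wooden cupboard on the counter has no handle: its door is held by a touch latch. With the fingertips, gently press the door in beside its free edge, then take the hand away so that the door springs ajar; then reach behind the free edge and push the door wide open, about square to the cupboard, and leave it standing open with the hand clear. Only push: do not pinch the door, and leave the other things on the counter where they are.

Things in the scene. Friction and masses are not known exactly. Their poses are not given: they have to be found in the camera images.
- cupboard: light wooden counter cupboard, 110 (x, deep) x 186 (y, wide) x 190 mm (z, high), fixed to the counter. Origin: centre of its underside; its front, filled by the one door, faces its own -x. Side walls 14 mm thick; the top board starts 26 mm behind the front.
- door_leaf (a joint): hinge of the door, rad: 0 closed (flush with the side walls), positive as its free edge swings out towards the cupboard's -x, 1.57 square to it, stop at 1.75; negative when pressed in, stop at -0.06. The latch lets go at about -0.03; as the hand withdraws a spring pushes the door to about 0.5. Beyond that it turns against light friction (1 to 2 N at the edge) and stays where left.
- door_press (a point): point on the door's outer face where to press: 22 mm from the free (left, +y) edge, 130 mm from the hinge axis, 22 mm below the upper edge. It must go in 4 to 7 mm (stop at 7.5 mm) to release the latch, which takes 3 to 4 N. Moves with the door; its x axis points inwards through the door, y from the hinge to the free edge, z up.
- door_hinge (a point): upper end of the door's upright hinge axis, at the door's right (-y) outer edge, level with the door's upper edge, 188 mm above the counter. Axes as door_press. The door is 170 mm high (its lower edge 18 mm above the counter), 14 mm thick (outer board of wood 8 mm, white inner board 6 mm); the outer face lies in the hinge axis, the free edge 152 mm from it.
- counter_bell: call bell, 76 mm across, 59 mm high, loose, left of the cupboard. Origin: centre of its underside.
- jar: sweet jar, 64 mm across, 100 mm high, loose, left of the cupboard. Origin: centre of its underside.
- stick_cup: clear cup of candy sticks, 79x76x135 mm, loose, far left. Origin: centre of its underside.
- tape_roll: roll of packing tape lying flat, 92 mm across, 48 mm high, loose, in front and right of the cupboard. Origin: centre of its underside.
- carton_green: open carton of wrapped bars, 95x110x60 mm, loose, right. Origin: centre of its underside.
- carton_purple: open carton of wrapped bars, 105x165x66 mm, loose, further left. Origin: centre of its underside.
Things that resemble listed ones, but are neither listed nor needed, are in the scene too. Of the things shaped like the cupboard, the wooden one is meant.

How it is judged (in metres and radians):
On the way, in this order (a step that is already met when the one before it is completed fails the run):
1. the fingers press the closed door inwards until the latch lets go (value of joint door_leaf below -0.02 rad and contact force between the fingers and door_leaf_c0 above 1 N), for 0.02 s.
2. the door has sprung ajar by itself (0.3 to 0.75 rad) and the robot does not touch it (value of joint door_leaf between 0.3 and 0.75 rad and contact force between each of the arm, the fingers and door_leaf_c0 below 0.1 N and contact force between the fingers and door_leaf_c1 below 0.1 N), for 0.2 s.
At the end, for the whole second after the job is handed in: the door stands still, open by more than 1.15 rad (66 degrees) (value of joint door_leaf above 1.15 rad and velocity of joint door_leaf between -0.05 and 0.05 rad/s); the robot touches nothing.
It fails at once if the door is pinched (more than 2.5 N on its outer and inner board at once) (contact force between the fingers and door_leaf_c0 above 2.5 N and contact force between the fingers and door_leaf_c1 above 2.5 N).
It fails at once if the door is shoved with more than 40 N (contact force between the fingers and door_leaf_c0 above 40 N or contact force between the fingers and door_leaf_c1 above 40 N).
It fails at once if a bystander is moved or lifted by more than 25 mm (distance of any of counter_bell, jar, stick_cup, tape_roll, carton_green, carton_purple from where it was at the start of the episode above 0.025 m).
It also fails if it takes over 54 s, if anything falls off the work surface, if the arm or the gripper's body presses on something with over 40 N, if the wrist force passes 120 N, or if a joint passes its speed limit or range.

## Working session

There is one attempt and no reset: what is moved stays moved. The work goes in short steps, Python scripts to look and compute and a tool call to move; the robot and the scene stay as the last step left them, time stands still between calls to the robot, and variables do not carry over. Pictures are saved under pics/ and viewed, and the job is handed in when it is done.

Besides the shell and the picture viewer there is one more tool, called after "Emit:" as name(argument=value, ...) on one line, values as JSON. drive_tool: Moves the arm, as the interface text tells. Its arguments: {"type":"object","properties":{"deltas":{"type":"array","items":{"type":"number"}},"grip_force":{"type":"number"}},"required":["deltas"]}

```bash
mkdir -p pics; ls; python3 - <<'E'
from station import r
import cv2,pickle
s=r.sense();print(s)
for n in ["scene","top","wrist"]:
    p=r.capture(n);cv2.imwrite(f"pics/{n}0.png",p["img"][:,:,::-1])
    pickle.dump(p,open(f"{n}0.pkl","wb"))
    print(n,p["fx"],p["cx"],p["cy"],p["rvec"],p["tvec"])
    for t in ["door_press","door_hinge","cupboard","door_leaf"]:
        print(t,[(d["score"],d["xy"]) for d in r.search_frame(p,t)])
E
```

```text
pics
{'t': 0.0, 'joint_pos': array([ 6.17421812e+01,  1.58784227e+01, -1.59818069e+00,  7.26488719e+01,
        1.83594664e-03,  8.40745591e+01]), 'joint_vel': array([ 0.04257315,  0.02402256,  0.10246927,  0.01880727, -0.10008683,
       -0.00319077]), 'joint_efforts': array([ 5.71146484e-04, -4.45509946e+01,  2.95201045e+01,  1.63810747e-02,
       -7.17762055e-05,  8.91549874e-07]), 'eef_pos': array([0.2370906, 0.577362 , 0.1905552]), 'tool_rot': array([[-9.24994989e-01,  3.79977811e-01, -1.06503659e-03],
       [ 3.79979216e-01,  9.24993045e-01, -1.91379900e-03],
       [ 2.57950285e-04, -2.17494626e-03, -9.99997602e-01]]), 'contact_force': array([ 0.22316016,  0.08924448, -0.15257062]), 'ft_torque': array([ 0.01861879, -0.03208525, -0.02653071]), 'grip_width': 1.0011328486792475}
scene 620.8194876597773 327.43956805019883 237.29733719424718 [ 1.86735384 -1.62340697  0.67139465] [-0.11280285  0.51288531  1.72047784]
door_press [(0.68, [379.6, 266.7]), (0.63, [378.1, 208.2])]
door_hinge [(0.69, [379.6, 266.0]), (0.64, [375.7, 209.0])]
cupboard [(0.81, [376.9, 200.3]), (0.72, [389.5, 258.4]), (0.65, [381.9, 265.4])]
door_leaf [(0.97, [380.1, 206.0]), (0.89, [382.1, 263.5])]
top 444.0051037795533 311.15870234422806 234.69160068574513 [ 2.16006188 -2.19199485  0.24871325] [-0.05391515  0.57325519  1.17101432]
door_press [(0.97, [357.1, 160.5]), (0.79, [368.6, 244.4])]
door_hinge [(0.95, [357.1, 161.8]), (0.59, [372.0, 245.3])]
cupboard [(0.94, [362.2, 145.4]), (0.91, [373.5, 225.3])]
door_leaf [(0.92, [371.2, 244.5]), (0.58, [356.3, 163.9])]
wrist 379.8031163294507 321.55968085948564 243.9326717696105 [-2.40649376 -1.61368786 -0.23160348] [-0.62427839 -0.03762066  0.37940306]
door_press []
door_hinge []
cupboard []
door_leaf []
```

View pics/scene0.png

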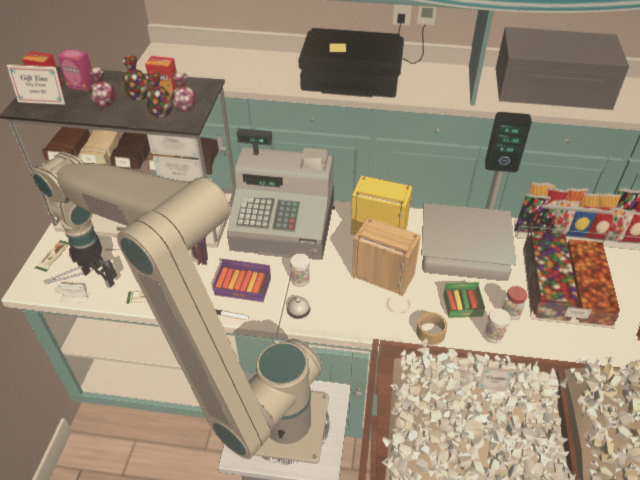

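View pics/top0.png

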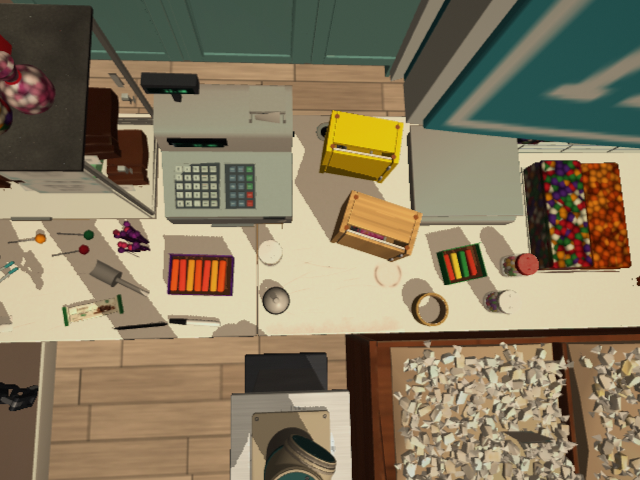

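View pics/wrist0.png

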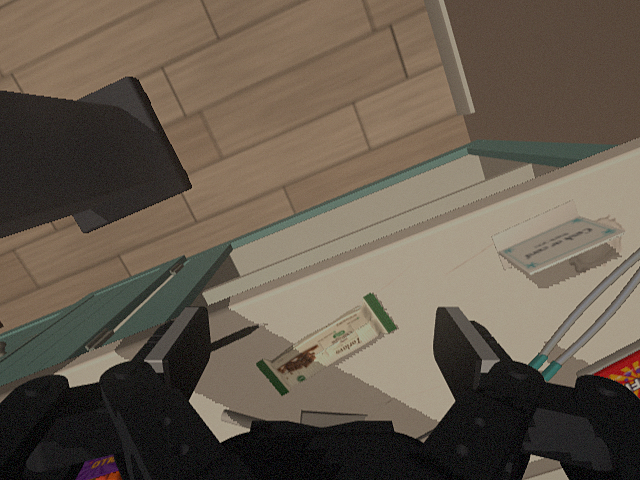

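Wooden cupboard at about (387,255) in the scene view and (375,225) in the top view; the yellow one is behind it. I'll zoom in for the corners.

```bash
python3 - <<'E'
import cv2
a=cv2.imread("pics/scene0.png");b=cv2.imread("pics/top0.png")
cv2.imwrite("pics/sc1.png",cv2.resize(a[205:305,340:430],None,fx=6,fy=6,interpolation=cv2.INTER_CUBIC)[:600])
cv2.imwrite("pics/tc1.png",cv2.resize(b[182:272,320:430],None,fx=6.5,fy=6.5,interpolation=cv2.INTER_CUBIC))
E
```

```text
(no output)
```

View pics/sc1.png

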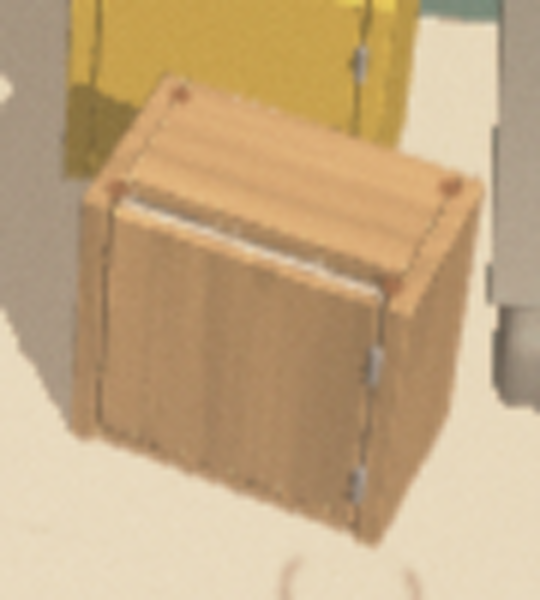

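View pics/tc1.png

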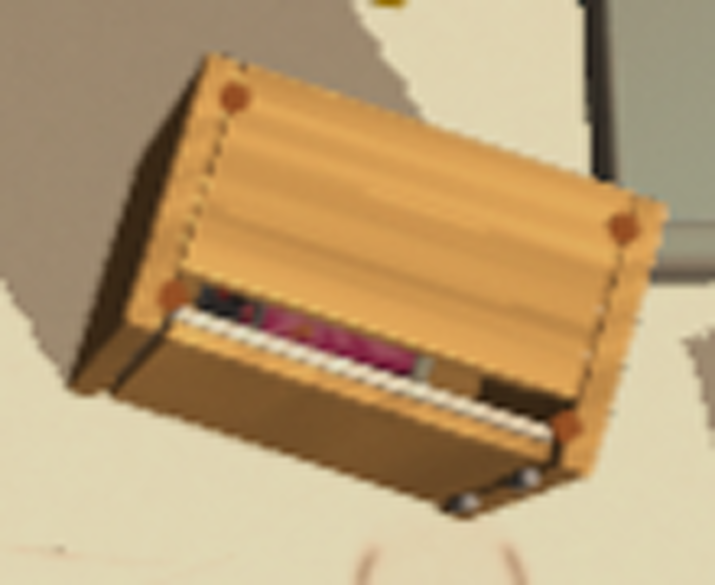

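```bash
cat > h.py <<'E'
import numpy as np,cv2,pickle
from scipy.optimize import least_squares
def proj(p,X):
    K=np.array([[p["fx"],0,p["cx"]],[0,p["fy"],p["cy"]],[0,0,1.]])
    return cv2.projectPoints(np.asarray(X,float).reshape(-1,1,3),np.asarray(p["rvec"],float),np.asarray(p["tvec"],float),K,None)[0].reshape(-1,2)
def back(p,uv,z):
    R=cv2.Rodrigues(np.asarray(p["rvec"],float))[0];c=-R.T@np.asarray(p["tvec"])
    d=R.T@np.array([(uv[0]-p["cx"])/p["fx"],(uv[1]-p["cy"])/p["fy"],1]);return c+d*(z-c[2])/d[2]
E
cat > fit.py <<'E'
from h import *
T=pickle.load(open("top0.pkl","rb"));S=pickle.load(open("scene0.pkl","rb"))
W,D,H=.093,.055,.19
P=np.array([[-D,W,H],[-D,-W,H],[D,-W,H],[D,W,H],[-D,W,0],[-D,-W,0]])
t=(np.array([[127,318],[590,473],[665,205],[207,55],[75,390],[462,518]])+.5)/6.5-.5+[320,182]
s=(np.array([[88,195],[408,315],[483,190],[168,75],[72,435],[378,545]])+.5)/6-.5+[340,205]
def w(q,P):
    c,n=np.cos(q[2]),np.sin(q[2]);return P@np.array([[c,-n,0],[n,c,0],[0,0,1]]).T+[q[0],q[1],0]
for us in [(1,1),(1,0),(0,1)]:
    f=lambda q:np.r_[us[0]*(proj(T,w(q,P))-t).ravel(),us[1]*(proj(S,w(q,P))-s).ravel()]
    o=least_squares(f,[.6,-.1,0]);print(o.x,np.degrees(o.x[2]));print(np.round(f(o.x).reshape(-1,2),1).tolist())
E
python3 fit.py
python3 - <<'E'
from h import *
T=pickle.load(open("top0.pkl","rb"))
for n,uv,z in [("bell",(276,300),.05),("jar",(270,253),.1),("purple",(200,275),.05),("tape",(430,310),.048),("green",(462,264),.05),("scale",(465,220),.05)]: print(n,back(T,uv,z))
E
```

```text
[ 0.5797093  -0.22382746 -0.33106693] -18.968737834223102
[[-0.5, 0.9], [0.6, 0.9], [1.0, 0.2], [0.3, -0.4], [-1.6, 0.4], [0.7, 1.1], [-1.0, -0.3], [0.5, -0.7], [0.8, -2.4], [-0.1, -1.6], [-0.3, -0.8], [-0.1, 0.3]]
[ 0.58103583 -0.22361572 -0.32809065] -18.798209815899707
[[-0.6, 0.4], [0.6, 0.3], [0.8, -0.5], [0.1, -0.9], [-1.6, 0.1], [0.6, 0.5], [-0.0, -0.0], [0.0, -0.0], [0.0, -0.0], [-0.0, -0.0], [-0.0, -0.0], [-0.0, -0.0]]
[ 0.5758416  -0.22425578 -0.337856  ] -19.357722870872124
[[-0.0, 0.0], [0.0, 0.0], [0.0, 0.0], [0.0, 0.0], [-0.0, 0.0], [0.0, 0.0], [-1.0, 0.4], [0.4, 0.3], [1.0, -1.4], [0.1, -0.9], [-0.3, -0.1], [-0.2, 1.4]]
bell [0.39717484 0.03519211 0.05      ]
jar [0.51723107 0.04945102 0.1       ]
purple [0.46656812 0.23498745 0.05      ]
tape [ 0.36199105 -0.38206203  0.048     ]
green [ 0.48578062 -0.47997752  0.05      ]
scale [ 0.60980589 -0.497837    0.05      ]
```

Emit:
drive_tool(deltas=[0,0,0.04,0,0,0,1,0,0,0.08,0,0,0.03,1,0.01,-0.035,0.1,0,0,0.06,1,0.03,-0.07,0.1,0,0,0.06,1,0.05,-0.105,0.1,0,0,0.06,1], grip_force=30)

```text
t: 1.17
eef_pos: [0.2884, 0.4736, 0.2945]
tool_rot: [[-0.947, 0.321, 0.004], [0.321, 0.947, 0.004], [-0.002, 0.005, -1.0]]
contact_force: [1.0, 0.3, -0.3]
grip_width: 0.3
```

Emit:
drive_tool(deltas=[0.015,-0.036,0,0,0,0,1,0.03,-0.072,0,0,0,0,1,0.045,-0.108,0,0,0,0,1,0.06,-0.144,0,0,0,0,1,0.075,-0.18,0,0,0,0,1])

```text
t: 1.58
eef_pos: [0.3628, 0.2914, 0.292]
tool_rot: [[-0.946, 0.323, 0.001], [0.323, 0.946, 0.0], [-0.001, 0.001, -1.0]]
contact_force: [0.9, 0.1, -0.4]
grip_width: 0.004
```

Emit:
drive_tool(deltas=[0.01,-0.039,0,0,0,0,1,0.02,-0.078,0,0,0,0,1,0.03,-0.117,0,0,0,0,1,0.04,-0.156,0,0,0,0,1,0.04,-0.195,0,0,0,0,1])

```text
t: 2.0
eef_pos: [0.4038, 0.0962, 0.292]
tool_rot: [[-0.946, 0.324, 0.002], [0.324, 0.946, -0.0], [-0.002, 0.001, -1.0]]
contact_force: [1.9, -0.3, 0.8]
grip_width: 0.005
```

Emit:
drive_tool(deltas=[0.01,-0.04,0,0,0,0,1,0.02,-0.08,0,0,0,0,1,0.03,-0.12,0,0,0,0,1,0.04,-0.16,0,0,0,0,1,0.05,-0.2,0,0,0,0,1])

```text
t: 2.42
eef_pos: [0.4525, -0.1041, 0.2921]
tool_rot: [[-0.946, 0.324, 0.001], [0.324, 0.946, -0.0], [-0.001, 0.0, -1.0]]
contact_force: [2.3, 0.1, 0.3]
grip_width: -0.001
```

```bash
python3 - <<'E'
from station import r
import cv2,pickle
for n in ["scene","top","wrist"]:
    p=r.capture(n);cv2.imwrite(f"pics/{n}2.png",p["img"][:,:,::-1]);pickle.dump(p,open(f"{n}2.pkl","wb"))
s=r.sense();print(s["t"],s["eef_pos"],s["joint_pos"])
E
```

```text
2.5667 [ 0.45282782 -0.104397    0.29150349] [-2.09616789e+01 -2.82974529e+00 -1.06876225e+01  8.21585840e+01
  1.41989377e-03 -1.76703194e+00]
```

View pics/wrist2.png

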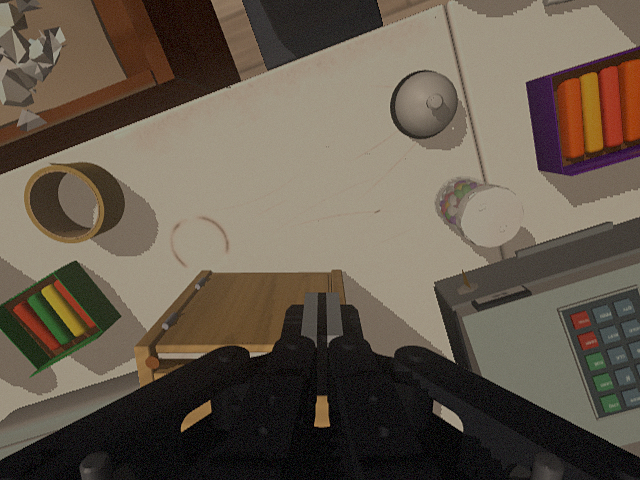

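View pics/top2.png

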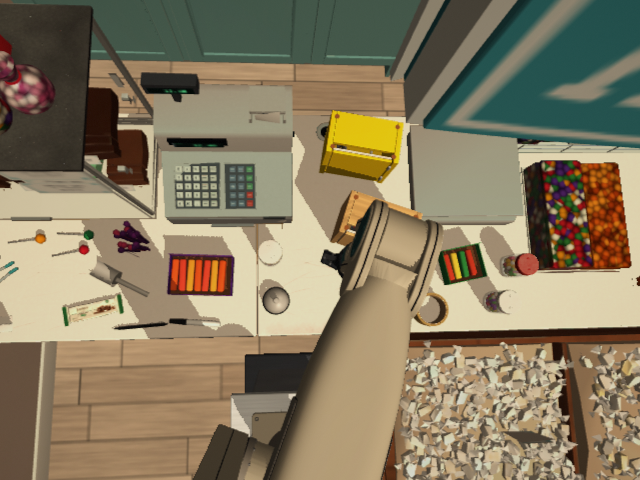

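Wrist view: the door's bottom edge runs level at row ≈271 from column ≈207 to ≈342, hinges at (200,283) and (168,322); bell, jar, tape and cartons are well clear. Checking the fit against it.

```bash
cat >> fit.py <<'E'
print("wrist pred")
p=pickle.load(open("wrist2.pkl","rb"))
for q in ([.5797,-.2238,-.3311],[.581,-.2236,-.328]): print(proj(p,w(q,P)).round(1).tolist())
E
python3 fit.py|tail -3; python3 -c "
import cv2
a=cv2.imread('pics/wrist2.png');cv2.imwrite('pics/wc2.png',cv2.resize(a[255:405,125:365],None,fx=3.3,fy=3.3,interpolation=cv2.INTER_CUBIC))"
```

```text
wrist pred
[[351.1, 344.6], [132.1, 345.6], [149.3, 450.1], [349.2, 449.3], [340.6, 267.9], [200.6, 268.6]]
[[351.6, 345.5], [132.8, 347.1], [150.4, 451.3], [350.0, 450.1], [340.9, 268.6], [201.0, 269.6]]
```

View pics/wc2.png

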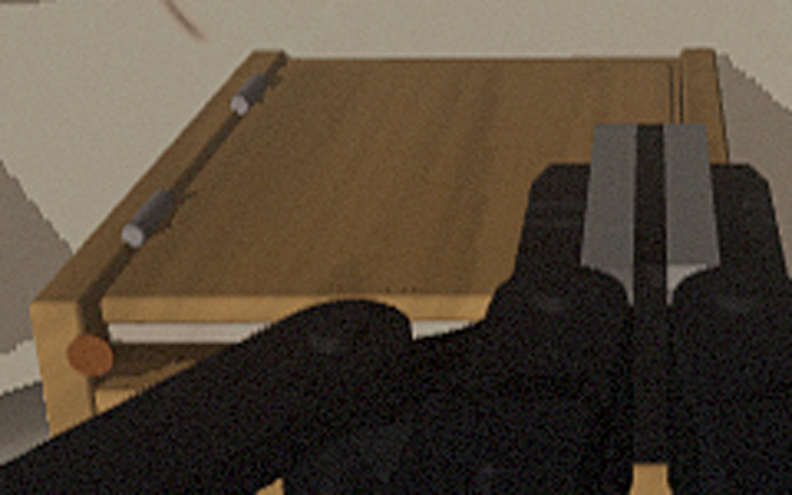

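Emit:
drive_tool(deltas=[0.02,-0.018,-0.02,0,0,0,1,0.036,-0.032,-0.045,0,0,0,1,0.036,-0.032,-0.08,0,0,0,1,0.036,-0.032,-0.11,0,0,0,1,0.036,-0.032,-0.137,0,0,0,1])

```text
t: 2.98
eef_pos: [0.4878, -0.1322, 0.1529]
tool_rot: [[-0.947, 0.322, -0.001], [0.322, 0.947, 0.001], [0.001, 0.001, -1.0]]
contact_force: [-0.5, -1.5, 0.3]
grip_width: -0.002
```

Emit:
drive_tool(deltas=[0,0,0,0,0,0,1,0,0,0,0,0,0,1])

```text
t: 3.15
eef_pos: [0.4869, -0.132, 0.1537]
tool_rot: [[-0.947, 0.322, -0.004], [0.322, 0.947, 0.002], [0.004, 0.001, -1.0]]
contact_force: [-0.0, -0.5, 1.1]
grip_width: -0.002
```

```bash
python3 - <<'E'
from station import r
import cv2,pickle
for n in ["scene","wrist"]:
    p=r.capture(n);cv2.imwrite(f"pics/{n}3.png",p["img"][:,:,::-1]);pickle.dump(p,open(f"{n}3.pkl","wb"))
s=r.sense();print(s["t"],s["eef_pos"],s["contact_force"])
E
```

```text
3.25 [ 0.48979771 -0.13359646  0.1567833 ] [1.09747011 0.622641   0.88176193]
```

View pics/wrist3.png

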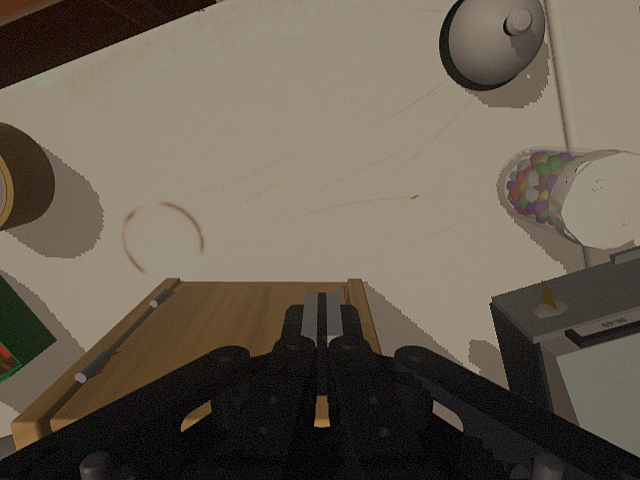

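Emit:
drive_tool(deltas=[0.011,-0.004,0,0,0,0,1,0.022,-0.0075,0,0,0,0,1,0.032,-0.011,0,0,0,0,1,0.038,-0.013,0,0,0,0,1,0.038,-0.013,0,0,0,0,1])

```text
t: 3.67
eef_pos: [0.529, -0.1479, 0.1553]
tool_rot: [[-0.946, 0.324, 0.002], [0.324, 0.946, -0.001], [-0.002, -0.0, -1.0]]
contact_force: [-0.2, -0.7, 0.3]
grip_width: 0.002
```

Emit:
drive_tool(deltas=[0.002,-0.0007,0,0,0,0,1,0.004,-0.0013,0,0,0,0,1,0.006,-0.002,0,0,0,0,1,0.0075,-0.0026,0,0,0,0,1,0.0075,-0.0026,0,0,0,0,1])

```text
t: 4.08
eef_pos: [0.5341, -0.1496, 0.1547]
tool_rot: [[-0.946, 0.324, -0.0], [0.324, 0.946, -0.0], [0.0, -0.0, -1.0]]
contact_force: [-1.0, 0.7, 0.1]
grip_width: -0.004
```

```bash
python3 - <<'E'
from station import r
import cv2,pickle
for n in ["scene","wrist"]:
    p=r.capture(n);cv2.imwrite(f"pics/{n}4.png",p["img"][:,:,::-1]);pickle.dump(p,open(f"{n}4.pkl","wb"))
s=r.sense();print(s["t"],s["eef_pos"],s["contact_force"])
E
```

```text
4.1833 [ 0.5338185  -0.14942379  0.15468207] [0.22243662 0.97414419 0.58217299]
```

View pics/wrist4.png

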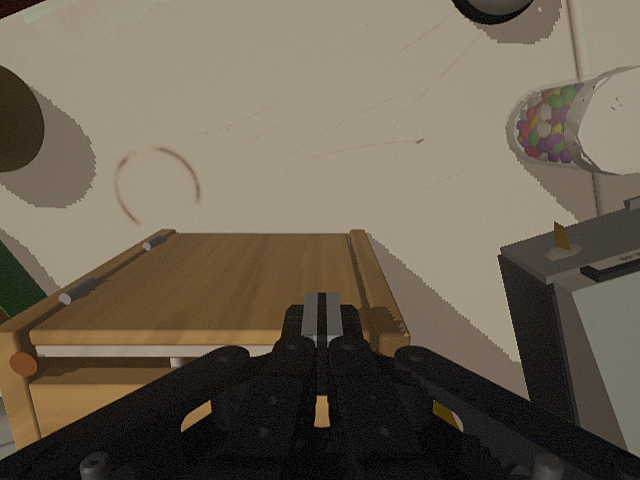

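Emit:
drive_tool(deltas=[0.001,-0.0003,0,0,0,0,1,0.002,-0.0007,0,0,0,0,1,0.003,-0.001,0,0,0,0,1,0.004,-0.0013,0,0,0,0,1,0.004,-0.0013,0,0,0,0,1])

```text
t: 4.6
eef_pos: [0.5383, -0.1509, 0.1547]
tool_rot: [[-0.946, 0.324, 0.0], [0.324, 0.946, -0.0], [-0.0, 0.0, -1.0]]
contact_force: [0.3, -0.1, -1.0]
grip_width: -0.002
```

```bash
python3 - <<'E'
from station import r
for i in range(3):
    r.capture("top")
    s=r.sense();print(s["t"],s["eef_pos"],s["contact_force"])
E
```

```text
4.65 [ 0.53813082 -0.15084411  0.15471678] [-1.15681059  0.18768298 -0.04128223]
4.7 [ 0.53803857 -0.15078607  0.15469936] [ 0.97669913  0.22748558 -0.38993839]
4.75 [ 0.53801556 -0.15078945  0.15470528] [ 0.08471886  0.27553692 -0.29323312]
```

Emit:
drive_tool(deltas=[0.001,-0.0003,0,0,0,0,1,0.002,-0.0007,0,0,0,0,1,0.003,-0.001,0,0,0,0,1,0.003,-0.001,0,0,0,0,1])

```text
t: 5.08
eef_pos: [0.5413, -0.1519, 0.1547]
tool_rot: [[-0.946, 0.324, 0.0], [0.324, 0.946, -0.0], [-0.0, -0.0, -1.0]]
contact_force: [0.6, 0.1, 0.1]
grip_width: 0.002
```

```bash
python3 - <<'E'
from station import r
for i in range(3):
    r.capture("top")
    s=r.sense();print(s["t"],s["eef_pos"],s["contact_force"])
E
```

```text
5.1333 [ 0.54115811 -0.15183627  0.15472347] [-0.31632268  0.20059135  0.78936111]
5.1833 [ 0.54107036 -0.15180976  0.15471879] [-0.19378575 -0.65782496  0.36819634]
5.2333 [ 0.54098847 -0.15177478  0.1546851 ] [-0.96379181  0.25979093  0.45228783]
```

Emit:
drive_tool(deltas=[0.001,-0.0003,0,0,0,0,1,0.002,-0.0007,0,0,0,0,1,0.002,-0.0007,0,0,0,0,1])

```text
t: 5.48
eef_pos: [0.5433, -0.1526, 0.1547]
tool_rot: [[-0.946, 0.324, 0.0], [0.324, 0.946, -0.0], [-0.0, -0.0, -1.0]]
contact_force: [0.4, 0.0, -0.2]
grip_width: 0.001
```

```bash
python3 - <<'E'
from station import r
import cv2
for i in range(3):
    p=r.capture("wrist")
    s=r.sense();print(s["t"],s["eef_pos"],s["contact_force"])
cv2.imwrite("pics/w5.png",cv2.resize(p["img"][200:400,240:480,::-1],None,fx=3,fy=3,interpolation=cv2.INTER_CUBIC))
E
```

```text
5.5333 [ 0.54313564 -0.15254247  0.15473857] [0.43171033 0.29757529 0.73881462]
5.5833 [ 0.54307572 -0.1525056   0.15471684] [-0.68744101  0.32821534  0.86138442]
5.6333 [ 0.54299635 -0.15248945  0.15471089] [-0.57745351  0.45173328 -0.00542937]
```

View pics/w5.png

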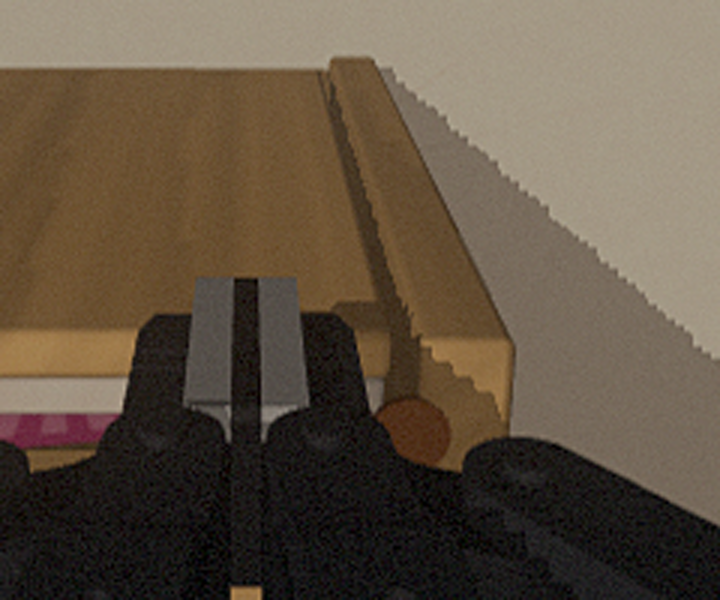

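Emit:
drive_tool(deltas=[0.001,-0.0003,0,0,0,0,1,0.002,-0.0007,0,0,0,0,1,0.002,-0.0007,0,0,0,0,1])

```text
t: 5.88
eef_pos: [0.5453, -0.1533, 0.1547]
tool_rot: [[-0.946, 0.324, 0.0], [0.324, 0.946, -0.0], [-0.0, -0.0, -1.0]]
contact_force: [0.5, 0.4, -0.7]
grip_width: -0.001
```

```bash
python3 - <<'E'
from station import r
import cv2
for i in range(3):
    p=r.capture("wrist")
    s=r.sense();print(s["t"],s["eef_pos"],s["contact_force"])
cv2.imwrite("pics/w6.png",cv2.resize(p["img"][200:400,240:480,::-1],None,fx=3,fy=3,interpolation=cv2.INTER_CUBIC))
E
```

```text
5.9333 [ 0.54512797 -0.15324021  0.15473322] [0.57869091 0.49741905 0.18342231]
5.9833 [ 0.54508183 -0.15320051  0.15470553] [-0.25588181 -0.70474386 -0.33435638]
6.0333 [ 0.54502173 -0.15318443  0.15471011] [ 0.87188526 -0.19838421  0.19191838]
```

View pics/w6.png

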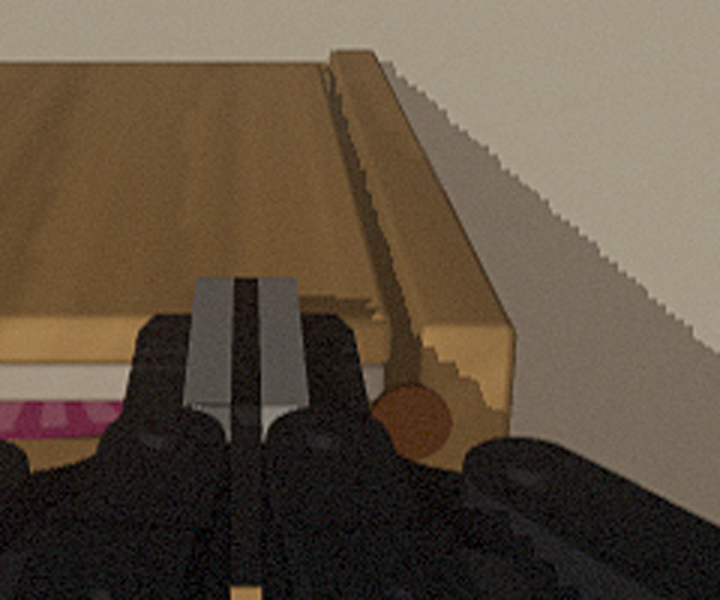

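```bash
python3 - <<'E'
from h import *
from station import r
p=r.capture("wrist")
c=lambda x,y:((x+.5)/3-.5+240,(y+.5)/3-.5+200)
for n,uv,z in [("topFL",c(513,328),.19),("botFL",c(374,51),0),("doorfree top",c(388,318),.188),("doorbot",c(322,63),.018),("tipL",c(196,278),.155),("tipR",c(297,278),.155)]: print(n,back(p,uv,z))
R=cv2.Rodrigues(np.asarray(p["rvec"]))[0];print(-R.T@p["tvec"],R[2])
s=r.sense();print(s["t"],s["eef_pos"],s["contact_force"])
E
```

```text
topFL [ 0.55878725 -0.11855559  0.19      ]
botFL [ 0.55960241 -0.11788553  0.        ]
doorfree top [ 0.55250263 -0.13504067  0.188     ]
doorbot [ 0.55378731 -0.13380013  0.018     ]
tipL [ 0.55074429 -0.16525069  0.155     ]
tipR [ 0.55643747 -0.14861402  0.155     ]
[ 0.47796959 -0.13143241  0.3383577 ] [ 0.265228   -0.0896384  -0.96000993]
6.0833 [ 0.54499929 -0.15318403  0.15469787] [-0.04841177 -0.43488619  0.45909696]
```

```bash
python3 - <<'E'
from h import *
from station import r
p=r.capture("wrist")
s=r.sense();R=s["tool_rot"];e=s["eef_pos"]
for dx in(-.011,0,.011):
  for dz in (0,-.02,-.04): print(dx,dz,proj(p,e+R@np.array([dx,-.01,dz])),proj(p,e+R@np.array([dx,.01,dz])))
cv2.imwrite("pics/w7.png",p["img"][:,:,::-1])
q=r.capture("scene");cv2.imwrite("pics/s7.png",cv2.resize(q["img"][180:310,320:450,::-1],None,fx=4.6,fy=4.6,interpolation=cv2.INTER_CUBIC))
E
```

```text
-0.011 0 [[304.21950367 295.03462837]] [[342.3674123  295.03665554]]
-0.011 -0.02 [[302.41064769 312.31070226]] [[344.62942723 312.31085907]]
-0.011 -0.04 [[300.1695844  333.71471426]] [[347.43185401 333.71199573]]
0 0 [[303.9576096  275.37782209]] [[342.70487943 275.38206011]]
0 -0.02 [[302.08880983 290.82050568]] [[345.0429278 290.8233061]]
0 -0.04 [[299.76475452 310.02515856]] [[347.95046616 310.02565261]]
0.011 0 [[303.68735413 255.0934403 ]] [[343.05311953 255.10003043]]
0.011 -0.02 [[301.75556132 268.568382  ]] [[345.47108705 268.57401502]]
0.011 -0.04 [[299.34378843 285.39135546]] [[348.48974689 285.39532287]]
```

View pics/s7.png

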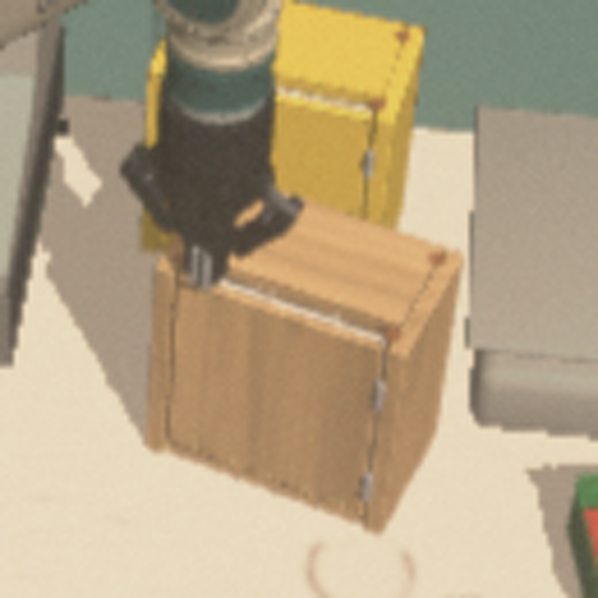

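View pics/w7.png

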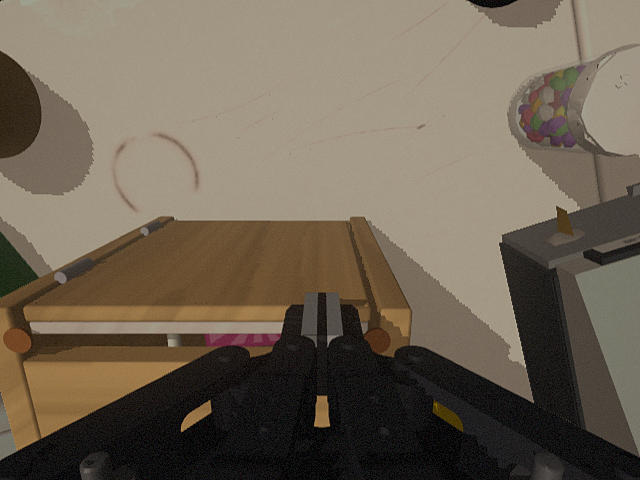

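```bash
python3 - <<'E'
from h import *
from station import r
p=r.capture("scene")
s=r.sense();R=s["tool_rot"];e=s["eef_pos"];print(e)
for dx in(-.011,0,.011):
  for dz in (0,-.02,-.04): print(dx,dz,proj(p,e+R@np.array([dx,0,dz]))*1)
im=cv2.resize(p["img"][200:260,340:400,::-1],None,fx=10,fy=10,interpolation=cv2.INTER_CUBIC)
cv2.imwrite("pics/s8.png",im)
E
```

```text
[ 0.54496558 -0.15319885  0.15469667]
-0.011 0 [[364.82515637 246.30680447]]
-0.011 -0.02 [[365.1251101 241.9401351]]
-0.011 -0.04 [[365.4294333 237.5098559]]
0 0 [[363.3984129  248.52918183]]
0 -0.02 [[363.68907123 244.16324251]]
0 -0.04 [[363.98397865 239.73347812]]
0.011 0 [[361.96164576 250.76717265]]
0.011 -0.02 [[362.2428699  246.40208225]]
0.011 -0.04 [[362.52821988 241.97295175]]
```

View pics/s8.png

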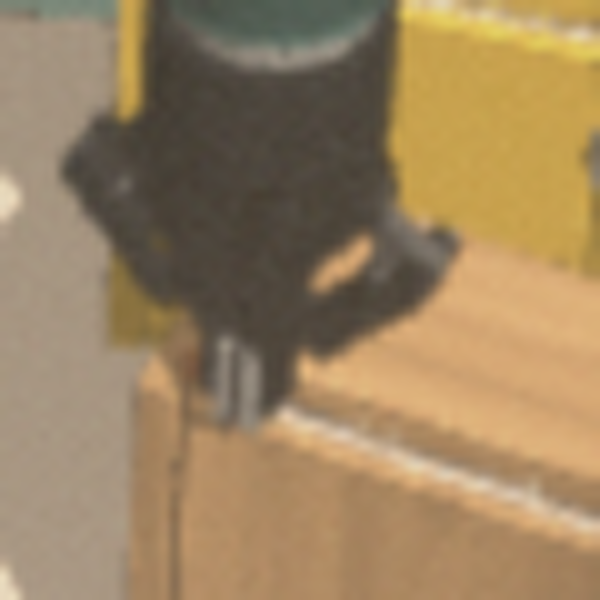

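```bash
python3 - <<'E'
from h import *
a=[]
for n,e in (("scene2",[.4528,-.1044,.2915]),("scene3",[.4885,-.133,.1545])):
    p=pickle.load(open(n+".pkl","rb"));u=proj(p,e)[0];x,y=u.round().astype(int);print(u)
    im=cv2.resize(p["img"][y-35:y+25,x-30:x+30,::-1],None,fx=6.6,fy=6.6,interpolation=cv2.INTER_CUBIC)
    cv2.circle(im,tuple(int(v) for v in ((u-[x-30,y-35])+.5)*6.6),4,(0,0,255),1);a.append(im)
cv2.imwrite("pics/s9.png",np.hstack(a))
p=pickle.load(open("top2.pkl","rb"));u=proj(p,[.4528,-.1044,.2915])[0];print(u)
x,y=u.round().astype(int)
im=cv2.resize(p["img"][y-30:y+30,x-30:x+30,::-1],None,fx=8,fy=8,interpolation=cv2.INTER_CUBIC)
cv2.circle(im,tuple(int(v) for v in ((u-[x-30,y-30])+.5)*8),4,(0,0,255),1);cv2.imwrite("pics/t9.png",im)
E
```

```text
[345.90463438 237.17591411]
[355.20084753 260.87786188]
[340.11543778 271.90876778]
```

View pics/s9.png

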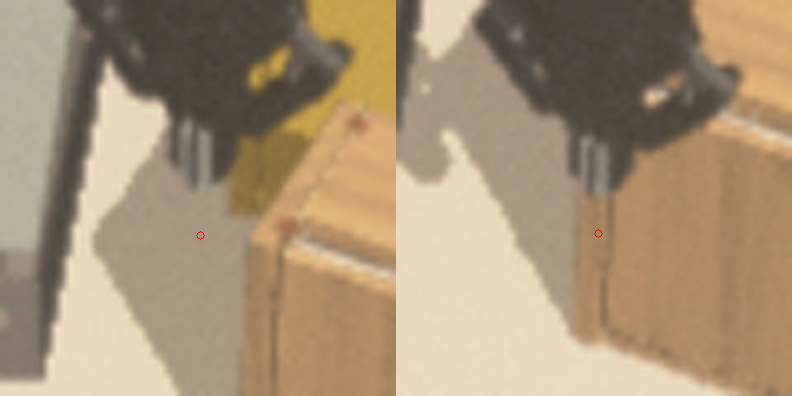

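View pics/t9.png

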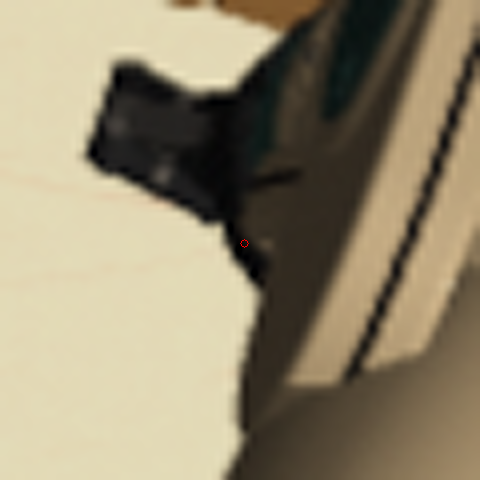

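The visible fingertips sit about 40 mm higher than the reported TCP, in both the scene and wrist views. They are passing just above the door, which explains why I felt no contact. I'll back off, lower the hand and re-measure.

Emit:
drive_tool(deltas=[-0.02,0.007,0,0,0,0,1,-0.043,0.0145,0,0,0,0,1,-0.043,0.0145,-0.016,0,0,0,1,-0.043,0.0145,-0.032,0,0,0,1,-0.043,0.0145,-0.032,0,0,0,1])

```text
t: 6.65
eef_pos: [0.4993, -0.1376, 0.12]
tool_rot: [[-0.946, 0.324, -0.005], [0.324, 0.946, 0.002], [0.005, 0.0, -1.0]]
contact_force: [-0.9, 0.5, -0.2]
grip_width: -0.0
```

```bash
cat > look.py <<'E'
from h import *
from station import r
import sys
k=sys.argv[1]
p=r.capture("scene");q=r.capture("wrist");s=r.sense();R=s["tool_rot"];e=s["eef_pos"];print(s["t"],e,s["contact_force"],s["grip_width"])
u=proj(p,e)[0];v=proj(p,e-R[:,2]*.042)[0]
x,y=u.round().astype(int)
im=cv2.resize(p["img"][y-50:y+40,x-30:x+60,::-1],None,fx=6,fy=6,interpolation=cv2.INTER_CUBIC)
for g in (u,v): cv2.circle(im,tuple(int(t) for t in ((g-[x-30,y-50])+.5)*6),4,(0,0,255),1)
cv2.imwrite(f"pics/s{k}.png",im);cv2.imwrite(f"pics/w{k}.png",q["img"][:,:,::-1])
E
python3 look.py 10
```

```text
6.75 [ 0.50145814 -0.13847846  0.12244673] [ 0.23504045 -0.61253358  0.12916463] 0.0008146649565308008
```

View pics/s10.png

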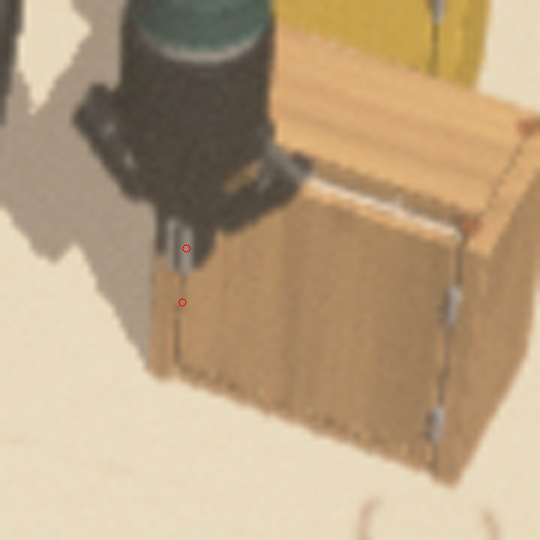

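View pics/w10.png

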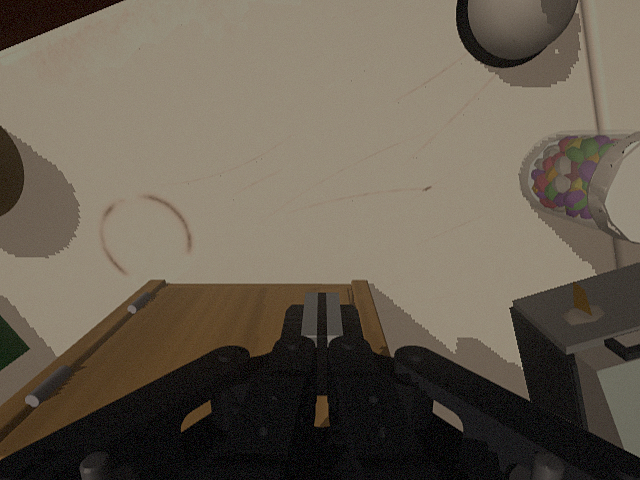

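Emit:
drive_tool(deltas=[0.01,-0.0034,0,0,0,0,1,0.019,-0.0065,0,0,0,0,1,0.024,-0.008,0,0,0,0,1,0.0265,-0.009,0,0,0,0,1,0.0265,-0.009,0,0,0,0,1])

```text
t: 7.17
eef_pos: [0.53, -0.1483, 0.1231]
tool_rot: [[-0.946, 0.324, 0.001], [0.324, 0.946, -0.0], [-0.001, -0.0, -1.0]]
contact_force: [0.1, 0.0, -0.7]
grip_width: -0.002
```

Emit:
drive_tool(deltas=[0.001,-0.0003,0,0,0,0,1,0.002,-0.0007,0,0,0,0,1,0.003,-0.001,0,0,0,0,1,0.004,-0.0014,0,0,0,0,1,0.004,-0.0014,0,0,0,0,1])

```text
t: 7.58
eef_pos: [0.5325, -0.1491, 0.1227]
tool_rot: [[-0.946, 0.324, 0.0], [0.324, 0.946, -0.0], [-0.0, -0.0, -1.0]]
contact_force: [0.1, 0.5, -0.3]
grip_width: -0.005
```

Emit:
drive_tool(deltas=[0.001,-0.0003,0,0,0,0,1,0.002,-0.0007,0,0,0,0,1,0.003,-0.001,0,0,0,0,1,0.003,-0.001,0,0,0,0,1])

```text
t: 7.92
eef_pos: [0.535, -0.1499, 0.1227]
tool_rot: [[-0.946, 0.324, -0.001], [0.324, 0.946, 0.0], [0.001, -0.0, -1.0]]
contact_force: [-1.7, -0.2, 1.9]
grip_width: 0.004
```

```bash
python3 look.py 11
```

```text
8.0167 [ 0.53492892 -0.14992462  0.12265459] [-1.48294234 -1.15523037  2.14242456] -0.0017523121393663334
```

View pics/w11.png

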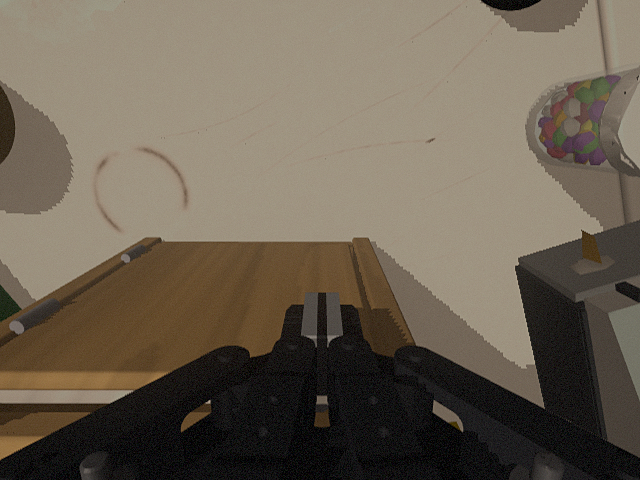

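Emit:
drive_tool(deltas=[0.001,-0.0003,0,0,0,0,1,0.0015,-0.0005,0,0,0,0,1])

```text
t: 8.18
eef_pos: [0.5363, -0.1504, 0.1226]
tool_rot: [[-0.946, 0.324, -0.001], [0.324, 0.946, 0.0], [0.001, -0.0, -1.0]]
contact_force: [-3.4, 1.1, 2.7]
grip_width: 0.003
```

```bash
python3 look.py 12; python3 look.py 12; python3 -c "
from station import r
s=r.sense();print(s['ft_torque'],s['joint_pos'])"
```

```text
8.2833 [ 0.53652195 -0.15044107  0.12263127] [-3.50662792  0.69482674  2.72952599] -0.0011272655707414132
8.3833 [ 0.53662088 -0.15047071  0.1226324 ] [-3.50289657  1.27328384  1.80828709] -0.001637302746073661
[ 0.17269278  0.66290885 -0.01463182] [-2.23054511e+01  1.17091205e+01 -1.54478277e+01  6.28856272e+01
 -6.96221746e-03 -3.40692895e+00]
```

View pics/s12.png

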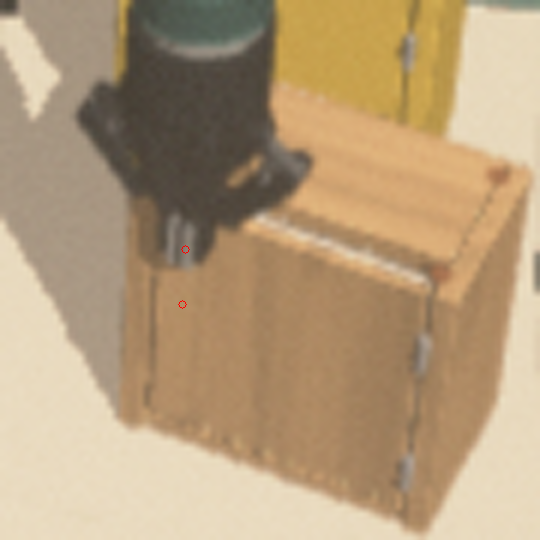

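Emit:
drive_tool(deltas=[0.001,-0.0003,0,0,0,0,1,0.002,-0.0007,0,0,0,0,1,0.0025,-0.0009,0,0,0,0,1])

```text
t: 8.63
eef_pos: [0.5396, -0.1516, 0.1226]
tool_rot: [[-0.946, 0.324, 0.0], [0.324, 0.946, -0.0], [-0.0, -0.0, -1.0]]
contact_force: [-3.5, 0.9, 1.5]
grip_width: 0.001
```

```bash
python3 look.py 13; python3 look.py 13
```

```text
8.7333 [ 0.53975552 -0.15168929  0.12264106] [-2.35979606  0.17746952  1.02630314] -0.0008799839041502452
8.8333 [ 0.53973534 -0.15164666  0.12263313] [-2.82825415  0.00425435  2.47241841] -0.0023934079159492203
```

View pics/w13.png

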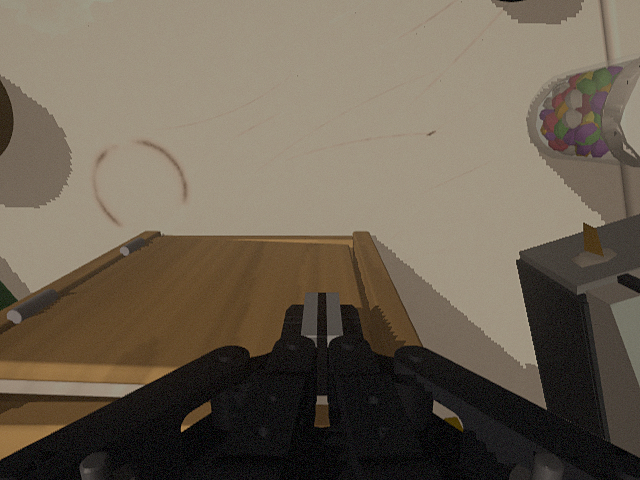

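Emit:
drive_tool(deltas=[0.0012,-0.0004,0,0,0,0,1,0.0015,-0.0005,0,0,0,0,1])

```text
t: 9.0
eef_pos: [0.5409, -0.1521, 0.1226]
tool_rot: [[-0.946, 0.324, -0.0], [0.324, 0.946, -0.0], [0.0, -0.0, -1.0]]
contact_force: [-4.3, -0.5, 1.1]
grip_width: -0.0
```

```bash
python3 look.py 14; python3 -c "
import cv2
a=cv2.imread('pics/w14.png');cv2.imwrite('pics/w14c.png',cv2.resize(a[220:340,130:430],None,fx=2.6,fy=2.6))"
```

```text
9.1 [ 0.54092044 -0.15206115  0.12261677] [-3.32479636 -0.33077921  1.82291597] -0.0010243559106349592
```

View pics/w14c.png

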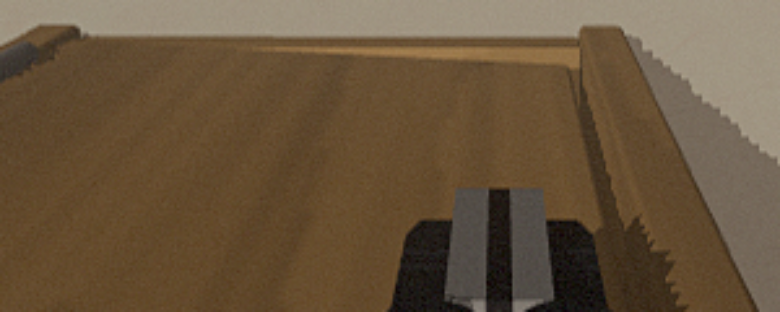

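The door is visibly pressed in, about 6 mm at the free edge. Withdrawing now.

Emit:
drive_tool(deltas=[-0.025,0.008,0,0,0,0,1,-0.06,0.02,0,0,0,0,1,-0.095,0.032,0,0,0,0,1,-0.123,0.042,0.02,0,0,0,1,-0.123,0.042,0.06,0,0,0,1])

```text
t: 9.52
eef_pos: [0.4039, -0.1035, 0.1739]
tool_rot: [[-0.946, 0.323, -0.022], [0.323, 0.946, 0.01], [0.024, 0.003, -1.0]]
contact_force: [-0.8, 1.2, -1.2]
grip_width: 0.002
```

Emit:
drive_tool(deltas=[0,0,0.04,0,0,0,1,0,0,0.08,0,0,0,1,0,0,0.08,0,0,0,1])

```text
t: 9.77
eef_pos: [0.4242, -0.1122, 0.2718]
tool_rot: [[-0.946, 0.324, 0.017], [0.323, 0.946, -0.006], [-0.019, -0.0, -1.0]]
contact_force: [1.2, 0.2, 1.1]
grip_width: -0.004
```

```bash
python3 - <<'E'
from h import *
from station import r
for n in ["scene","top","wrist"]:
    p=r.capture(n);cv2.imwrite(f"pics/{n}15.png",p["img"][:,:,::-1]);pickle.dump(p,open(f"{n}15.pkl","wb"))
s=r.sense();print(s["t"],s["eef_pos"],s["contact_force"])
E
python3 -c "
import cv2
a=cv2.imread('pics/scene15.png');cv2.imwrite('pics/s15c.png',cv2.resize(a[200:300,325:445],None,fx=6,fy=6,interpolation=2))"
```

```text
9.9167 [ 0.41953556 -0.11036248  0.26359608] [-0.33383807 -0.10953127 -0.08841211]
```

View pics/s15c.png

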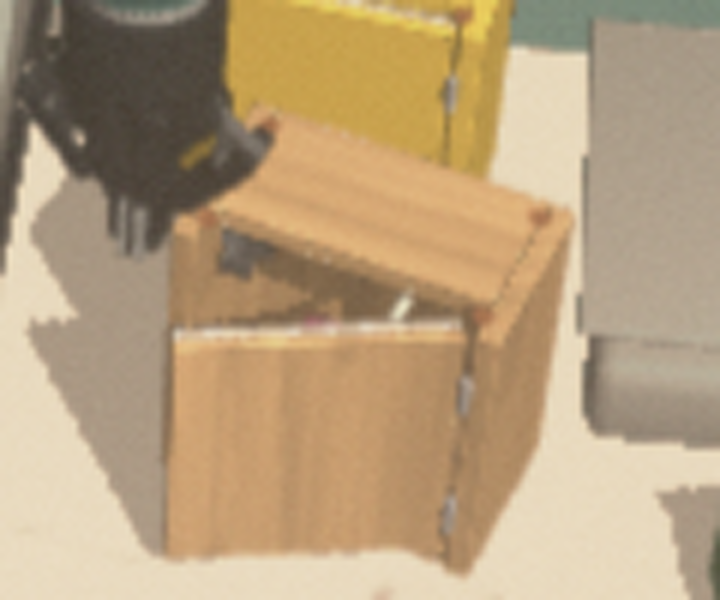

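View pics/wrist15.png

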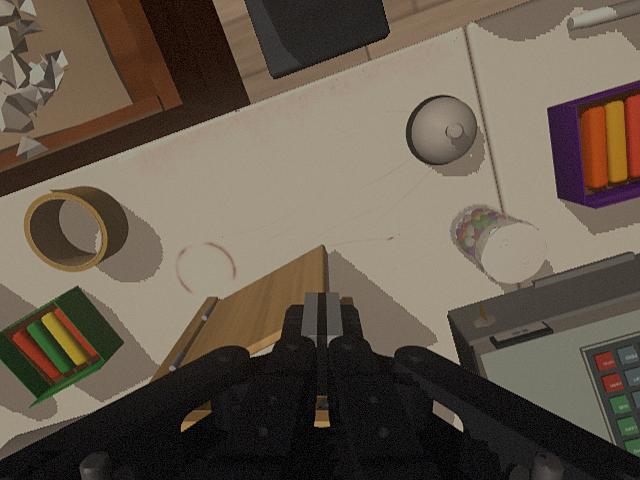

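The door has sprung ajar: its upper free corner is at about (354,256) in the scene view. Working out the angle.

```bash
python3 - <<'E'
from h import *
S=pickle.load(open("scene15.pkl","rb"));Wp=pickle.load(open("wrist15.pkl","rb"))
H=np.array([.582,-.2236])+np.array([[np.cos(-.329),-np.sin(-.329)],[np.sin(-.329),np.cos(-.329)]])@[-.055,-.076]
x=np.array([np.cos(-.329),np.sin(-.329)]);y=np.array([-x[1],x[0]])
print(H)
for p,uv,z in ((S,(325+175.5/6-.5,200+341/6-.5),.188),(S,(325+168/6-.5,200+556/6-.5),.018),(Wp,(324,246),.018)):
    b=back(p,uv,z)[:2]-H;print(b,np.linalg.norm(b),np.arctan2(b@-x,b@y))
E
```

```text
[ 0.50539452 -0.27775348]
[-0.02938766  0.14912971] 0.1519977085740336 0.5235680544112419
[-0.03078606  0.14712316] 0.15030969463775323 0.5352772830786146
[-0.02667001  0.14950129] 0.15186153567311014 0.505536111608008
```

Emit:
drive_tool(deltas=[0.026,-0.007,0,0,0,0.12,1,0.052,-0.014,0,0,0,0.24,1,0.078,-0.021,0,0,0,0.36,1,0.1035,-0.027,0,0,0,0.48,1,0.1035,-0.027,0,0,0,0.5,1])

```text
t: 10.33
eef_pos: [0.5252, -0.138, 0.2597]
tool_rot: [[-0.985, -0.173, 0.0], [-0.173, 0.985, 0.001], [-0.0, 0.001, -1.0]]
contact_force: [0.1, -0.7, -0.1]
grip_width: 0.0
```

Emit:
drive_tool(deltas=[0,0,-0.02,0,0,0,1,0,0,-0.04,0,0,0,1,0,0,-0.055,0,0,0,1,0,0,-0.055,0,0,0,1])

```text
t: 10.67
eef_pos: [0.5178, -0.1354, 0.2021]
tool_rot: [[-0.986, -0.169, -0.009], [-0.169, 0.986, 0.004], [0.008, 0.005, -1.0]]
contact_force: [-0.4, 0.4, -0.9]
grip_width: 0.003
```

```bash
python3 look.py 16
```

```text
10.7667 [ 0.52020693 -0.13639471  0.20604464] [ 0.72166366 -1.32749934  0.37593041] 0.0005302726538954851
```

View pics/s16.png

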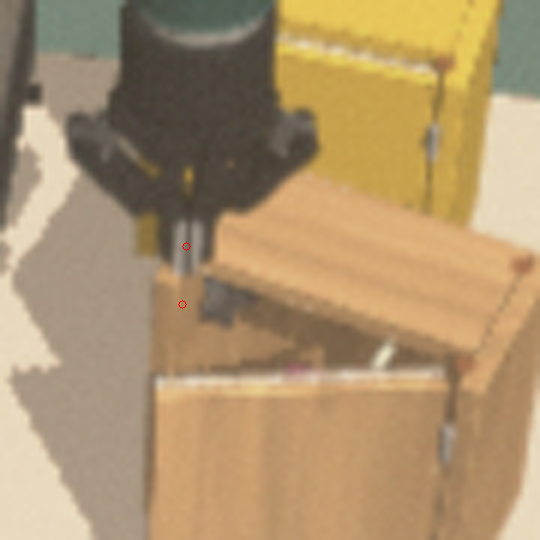

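View pics/w16.png

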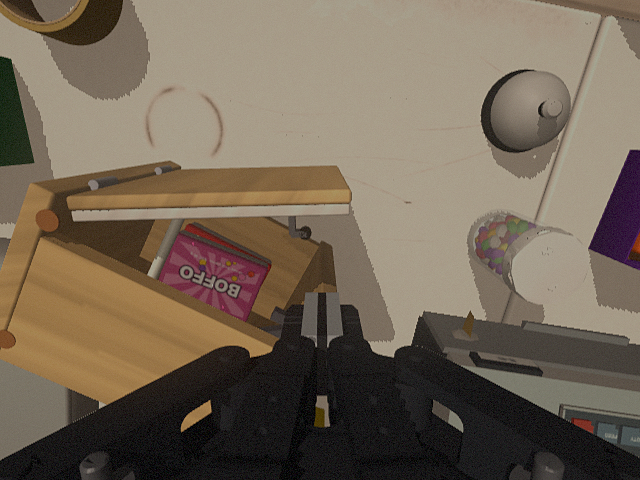

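```bash
python3 - <<'E'
from h import *
from station import r
p=r.capture("wrist");s=r.sense();print(s["eef_pos"])
for n,uv,z in (("outer",(351,190),.188),("inner",(350,213),.188),("hingeouter",(68,200),.188),("wall FL bottom?",(318,245),0.0),("wallfronttop",(333,285),.19)): print(n,back(p,uv,z))
x=np.array([np.cos(-.329),np.sin(-.329),0]);y=np.array([-x[1],x[0],0]);F=np.array([.5299,-.2058,0])
for yy in (.079,.093):
  for z in (0,.19): print(yy,z,proj(p,F+y*yy+[0,0,z]))
print(proj(p,[.522,-.137,.16]))
E
```

```text
[ 0.52116614 -0.13680611  0.20737279]
outer [ 0.4762755  -0.12913816  0.188     ]
inner [ 0.4885775  -0.12729867  0.188     ]
hingeouter [ 0.50711113 -0.27720965  0.188     ]
wall FL bottom? [ 5.63602184e-01 -1.33300601e-01 -5.55111512e-17]
wallfronttop [ 0.53049957 -0.12913091  0.19      ]
0.079 0 [[321.38151725 238.07197843]]
0.079 0.19 [[322.18653969 323.68958116]]
0.093 0 [[332.88080505 244.11593847]]
0.093 0.19 [[343.07333135 333.94457269]]
[[321.66865805 252.71989426]]
```

Emit:
drive_tool(deltas=[0,0,-0.02,0,0,0,1,0,0,-0.04,0,0,0,1,0,0,-0.06,0,0,0,1,0,0,-0.083,0,0,0,1,0,0,-0.083,0,0,0,1])

```text
t: 11.23
eef_pos: [0.5189, -0.136, 0.1216]
tool_rot: [[-0.986, -0.169, -0.005], [-0.169, 0.986, 0.002], [0.005, 0.003, -1.0]]
contact_force: [-1.0, 0.4, -0.9]
grip_width: -0.002
```

```bash
python3 look.py 17; python3 - <<'E'
import numpy as np
H=np.array([.5054,-.2778]);x=np.array([np.cos(-.329),np.sin(-.329)]);y=np.array([-x[1],x[0]])
c0=np.array([.522,-.137])
for th in (.45,.52,.6,.7,.8,.9,1.0,1.1,1.2,1.3,1.4,1.45,1.5):
    d=np.cos(th)*y-np.sin(th)*x;n=np.cos(th)*x+np.sin(th)*y
    q=H+.133*d+.025*n
    print(th,q.round(4),(q-c0).round(4))
E
```

```text
11.3333 [ 0.52152423 -0.13696703  0.12529271] [-0.36425356 -1.03909377  0.38824001] 0.0025614966518685183
0.45 [ 0.5142 -0.1428] [-0.0078 -0.0058]
0.52 [ 0.5047 -0.1425] [-0.0173 -0.0055]
0.6 [ 0.4939 -0.143 ] [-0.0281 -0.006 ]
0.7 [ 0.4805 -0.1448] [-0.0415 -0.0078]
0.8 [ 0.4673 -0.1479] [-0.0547 -0.0109]
0.9 [ 0.4546 -0.1524] [-0.0674 -0.0154]
1.0 [ 0.4423 -0.1581] [-0.0797 -0.0211]
1.1 [ 0.4306 -0.165 ] [-0.0914 -0.028 ]
1.2 [ 0.4198 -0.173 ] [-0.1022 -0.036 ]
1.3 [ 0.4097 -0.1821] [-0.1123 -0.0451]
1.4 [ 0.4006 -0.1921] [-0.1214 -0.0551]
1.45 [ 0.3965 -0.1975] [-0.1255 -0.0605]
1.5 [ 0.3926 -0.203 ] [-0.1294 -0.066 ]
```

View pics/s17.png

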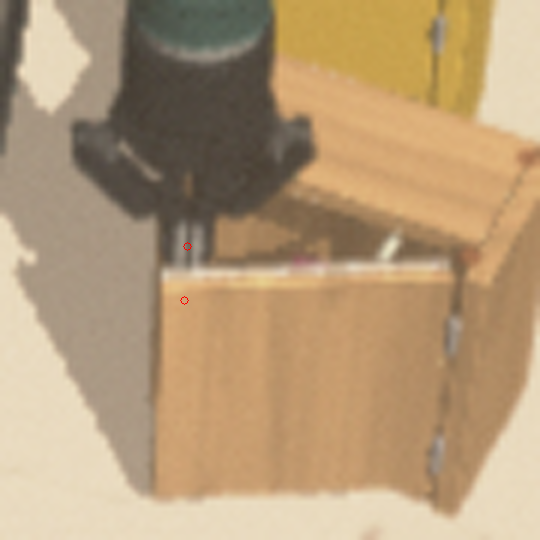

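View pics/w17.png

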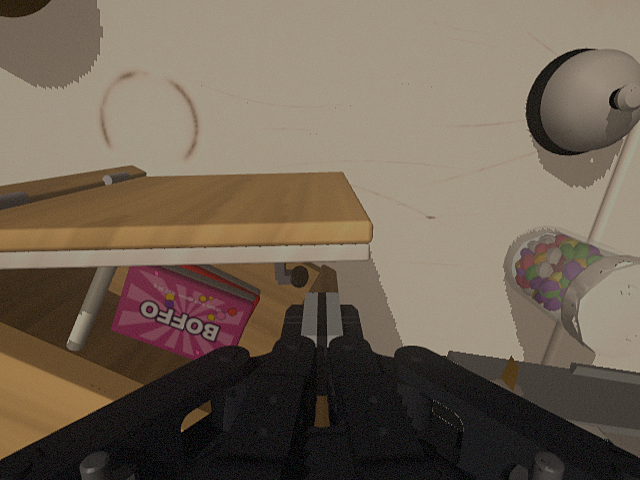

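Emit:
drive_tool(deltas=[-0.01,-0.003,0,0,0,0,1,-0.0175,-0.0055,0,0,0,0,1,-0.028,-0.006,0,0,0,0.08,1,-0.035,-0.007,0,0,0,0.13,1,-0.0415,-0.008,0,0,0,0.18,1])

```text
t: 11.75
eef_pos: [0.4803, -0.1456, 0.1267]
tool_rot: [[-0.939, -0.345, 0.003], [-0.345, 0.939, -0.001], [-0.003, -0.002, -1.0]]
contact_force: [0.9, -0.4, 0.9]
grip_width: 0.001
```

```bash
python3 look.py 18
```

```text
11.85 [ 0.47942533 -0.14559414  0.12627845] [0.11404942 0.45319963 0.51293562] -0.0007645283297927735
```

View pics/w18.png

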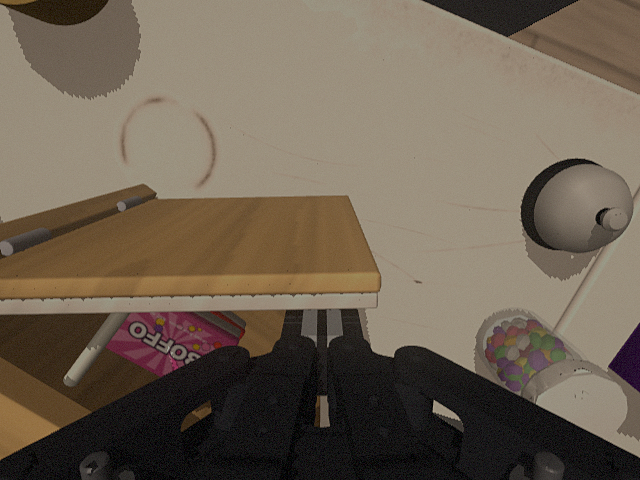

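Emit:
drive_tool(deltas=[-0.007,-0.0015,0,0,0,0.05,1,-0.013,-0.003,0,0,0,0.1,1,-0.02,-0.005,0,0,0,0.15,1,-0.026,-0.0075,0,0,0,0.2,1,-0.038,-0.013,0,0,0,0.28,1])

```text
t: 12.27
eef_pos: [0.4437, -0.1581, 0.1261]
tool_rot: [[-0.806, -0.591, 0.004], [-0.591, 0.806, 0.0], [-0.003, -0.002, -1.0]]
contact_force: [2.7, 0.1, 0.1]
grip_width: 0.0
```

```bash
python3 look.py 19
```

```text
12.3667 [ 0.44135271 -0.15853484  0.12556454] [-0.56412033 -0.3540951  -0.09959609] -0.0022469853120646458
```

View pics/w19.png

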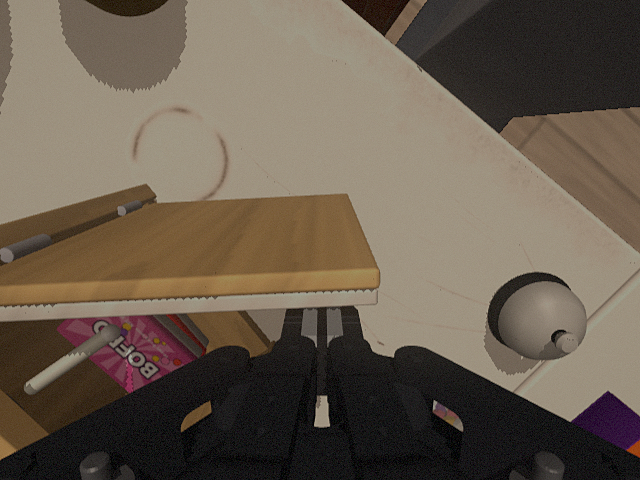

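View pics/s19.png

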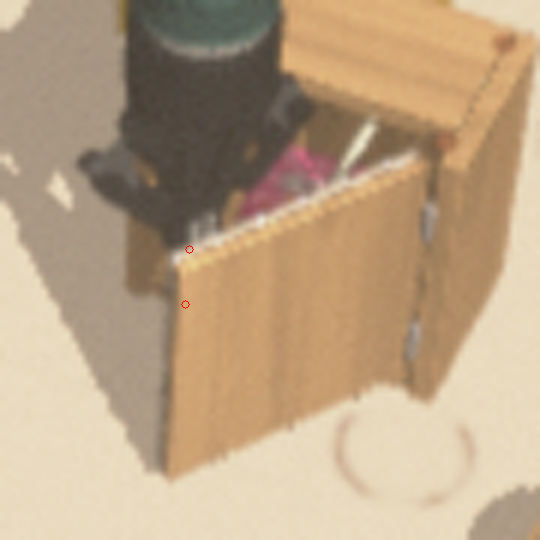

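Emit:
drive_tool(deltas=[-0.006,-0.003,0,0,0,0.05,1,-0.012,-0.007,0,0,0,0.1,1,-0.0175,-0.011,0,0,0,0.15,1,-0.0225,-0.015,0,0,0,0.2,1,-0.028,-0.0195,0,0,0,0.25,1])

```text
t: 12.78
eef_pos: [0.4148, -0.1775, 0.1255]
tool_rot: [[-0.637, -0.771, 0.002], [-0.771, 0.637, 0.0], [-0.001, -0.001, -1.0]]
contact_force: [1.4, -0.0, 0.1]
grip_width: -0.0
```

Emit:
drive_tool(deltas=[-0.005,-0.0045,0,0,0,0.05,1,-0.0095,-0.0095,0,0,0,0.1,1,-0.014,-0.0145,0,0,0,0.15,1,-0.018,-0.02,0,0,0,0.2,1,-0.0205,-0.0235,0,0,0,0.2,1])

```text
t: 13.2
eef_pos: [0.3942, -0.2015, 0.1254]
tool_rot: [[-0.473, -0.881, 0.002], [-0.881, 0.473, -0.0], [-0.0, -0.002, -1.0]]
contact_force: [1.1, -0.1, 0.7]
grip_width: 0.001
```

```bash
python3 look.py 20
```

```text
13.3 [ 0.39384708 -0.20164998  0.12515761] [ 0.6209632  -0.43221794 -0.602415  ] -0.0023669085079229732
```

View pics/w20.png

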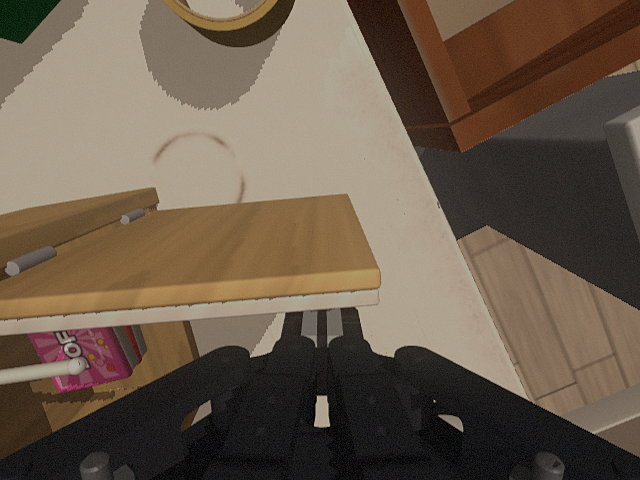

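View pics/s20.png

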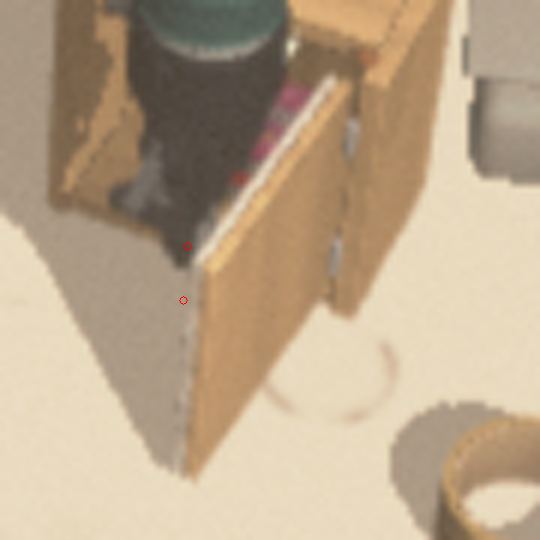

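Emit:
drive_tool(deltas=[0.004,0.009,0,0,0,0,1,0.01,0.022,0,0,0,0,1,0.016,0.036,0,0,0,0,1,0.02,0.045,0.02,0,0,0,1,0.02,0.045,0.055,0,0,0,1])

```text
t: 13.72
eef_pos: [0.4107, -0.1518, 0.1764]
tool_rot: [[-0.471, -0.882, -0.008], [-0.882, 0.47, 0.006], [-0.001, 0.01, -1.0]]
contact_force: [0.4, -0.2, -0.7]
grip_width: 0.004
```

Emit:
drive_tool(deltas=[0.005,0.02,0.035,0,0,0,1,0.01,0.04,0.07,0,0,0,1,0.01,0.06,0.1,0,0,0,1,0.01,0.08,0.1,0,0,0,1,0.01,0.08,0.1,0,0,0,1])

```text
t: 14.13
eef_pos: [0.4251, -0.0732, 0.2825]
tool_rot: [[-0.469, -0.883, 0.005], [-0.883, 0.469, -0.0], [-0.002, -0.005, -1.0]]
contact_force: [-0.6, 0.7, -0.3]
grip_width: 0.004
```

Emit:
drive_tool(deltas=[0,0,0,0,0,0,1,0,0,0,0,0,0,1,0,0,0,0,0,0,1])

```text
t: 14.38
eef_pos: [0.4229, -0.0761, 0.2785]
tool_rot: [[-0.472, -0.882, -0.002], [-0.882, 0.472, 0.001], [0.001, 0.002, -1.0]]
contact_force: [-1.1, -0.4, 0.4]
grip_width: 0.001
```

```bash
python3 - <<'E'
from h import *
from station import r
for n in ["scene","top"]:
    p=r.capture(n);cv2.imwrite(f"pics/{n}21.png",p["img"][:,:,::-1]);pickle.dump(p,open(f"{n}21.pkl","wb"))
s=r.sense();print(s["t"],s["eef_pos"],s["contact_force"],abs(s["joint_vel"]).max())
a=pickle.load(open("scene21.pkl","rb"))["img"][180:330,280:480,::-1]
cv2.imwrite("pics/s21c.png",cv2.resize(a,None,fx=4,fy=4,interpolation=2))
E
```

```text
14.4833 [ 0.42291071 -0.07634991  0.27864212] [ 0.1839572  -0.46727202  0.26601541] 0.27515608524924073
```

View pics/s21c.png

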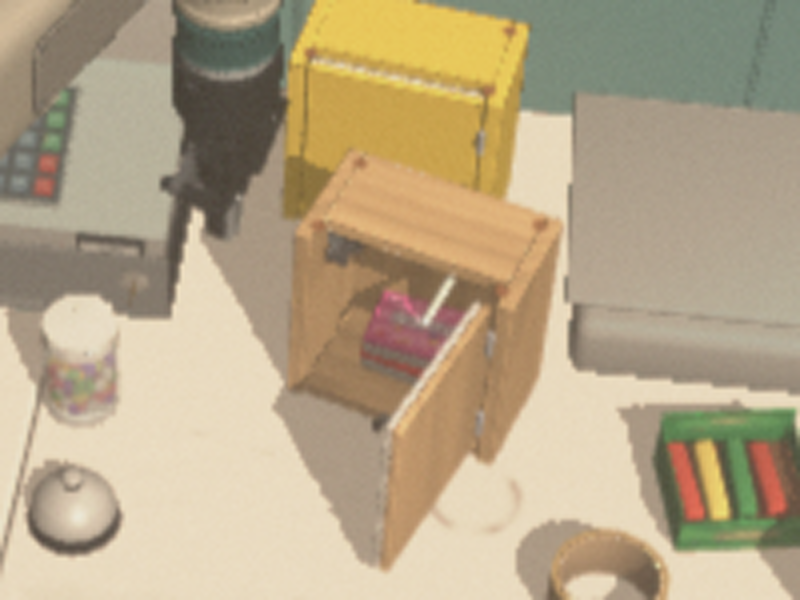

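View pics/top21.png

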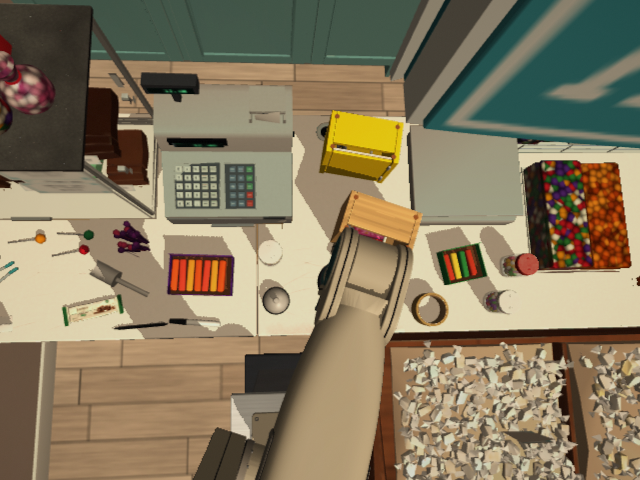

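The door stands wide open, its upper free corner at about (389,430) in the crop, and the hand is clear. The bell, jar, tape and cartons are where they were. I'll check the angle and that it's standing still, then hand in.

```bash
python3 - <<'E'
from h import *
from station import r
S=pickle.load(open("scene21.pkl","rb"))
H=np.array([.5054,-.2778]);x=np.array([np.cos(-.329),np.sin(-.329)]);y=np.array([-x[1],x[0]])
for uv,z in (((280+390/4,180+432/4),.188),((280+383/4,180+568/4),.018)):
    b=back(S,uv,z)[:2]-H;print(b,np.linalg.norm(b),np.arctan2(b@-x,b@y))
for i in range(6):p=r.capture("scene")
d=np.abs(p["img"].astype(int)-S["img"])[250:330,350:420];print("diff",d.mean(),d.max())
s=r.sense();print(s["t"],s["eef_pos"],s["contact_force"])
T0=pickle.load(open("top0.pkl","rb"))["img"].astype(int);T1=pickle.load(open("top21.pkl","rb"))["img"]
for n,(a,b,c,d) in dict(bell=(255,285,255,290),jar=(235,270,255,285),tape=(290,328,410,450),green=(242,286,434,488),purple=(252,298,165,237),sticks=(215,260,105,152)).items(): print(n,np.abs(T1-T0)[a:b,c:d].mean())
E
```

```text
[-0.14534493  0.06669649] 0.15991738581041257 1.469578937968719
[-0.14046633  0.06200348] 0.15354225056895493 1.4841073585081173
diff 1.4083333333333334 8
14.7833 [ 0.42343294 -0.07624983  0.27950852] [0.40942604 0.18397413 0.67796622]
bell 2.135873015873016
jar 2.089206349206349
tape 1.7276315789473684
green 1.4158249158249159
purple 3.174315619967794
sticks 27.07785657998424
```

```bash
python3 - <<'E'
import cv2,numpy as np
ims=[cv2.imread(f"pics/top{k}.png") for k in (0,2,21)]
print(np.abs(ims[1].astype(int)-ims[2])[215:260,105:152].mean(), np.abs(ims[0].astype(int)-ims[1])[215:260,105:152].mean())
cv2.imwrite("pics/cmp.png",np.hstack([cv2.resize(i[190:340,0:180],(260,217)) for i in ims]))
E
```

```text
3.2174940898345152 28.073758865248227
```

View pics/cmp.png

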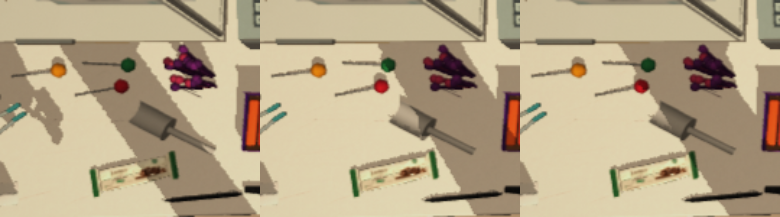

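The large difference there is only the arm's moving shadow; nothing in that area has shifted. Handing in.

```bash
python3 -c "
from station import r
print(r.finish_job()); s=r.sense(); print(s['t'],s['contact_force'])"
```

```text
the job is handed in; nothing more can be done
None
the job is handed in; nothing more can be done
```

The cupboard door stands open at about 1.47 rad, nearly square to the cupboard, and I handed the job in at about 14.8 s of the 54 s allowed.

- **Press and release:** I pressed the door in about 6 mm beside its free edge with the closed fingertips, at 3 to 4 N. When I withdrew the hand, the door sprang to about 0.52 rad with nothing touching it.
- **Opening:** I lowered the fingers behind the free edge, pushed the inner face round in an arc, then drew the hand clear.
- **Last checks:** The last pictures put the door at 1.47 to 1.48 rad. Two pictures 0.3 s apart showed it standing still, and the force on the hand was only noise. The bell, jar, tape roll and both cartons looked unmoved in the before and after pictures.
- **What disagreed:** The visible fingertips sat about 35 to 40 mm above the reported tool point, so my first press passed over the door without touching it. I lowered the hand to make up for this. The check over the far-left area gave a large difference, which looking at the pictures showed to be the arm's shadow. I did not pick out the stick cup itself, but nothing in that area had moved.

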